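Seat the weighing plate of the kitchen scale and zero it

ROBOT

A 6-joint arm with a two-finger parallel gripper is mounted at the origin on the work surface. World frame = base frame: x ahead of the robot, y to its left, z up, the work surface at z = 0. Lengths are in m, angles in rad, forces in N, time in s.
With the tool pointing down it reaches from about 0.325 to 0.925 m from the base axis. Payload 3.1 kg.
Tool frame: the origin (TCP) lies between the finger pads; the fingertips stand 25 mm ahead of it and the grasp point (between the pads) lies 6 mm ahead of it; z points along the fingers, y is the direction in which the jaws open and shut (so a half turn about z gives the same grasp; the last joint's range is limited). The gripper opens to 85 mm and grips with 20 to 120 N. Pads are 22 mm wide; open, the fingers measure 114 mm over their backs; the gripper's body (76 mm by 85 mm) begins 54 mm behind the grasp point. The pads swing forward as they close: fully open they stand 13 mm farther back than shut.
Start: joints at [1.173, 0.217, 1.613, -0, 1.311, -0.112], TCP at [0.176, 0.6, 0.256] pointing down, gripper open.
Joint ranges: [-2.75, 2.75], [-0.78, 2.1], [0.31, 2.55], [-1.13, 4.27], [0.13, 2.63], [-2.58, 2.58]. Speed limits (rad/s): [2.79, 2.79, 3.14, 3.14, 3.14, 3.14].

INTERFACE

Orientations are given as a unit quaternion [w, x, y, z].
In Python, from cell import bot gives the robot as it stands. Calls block until the motion is done:
- bot.move_to(position, orientation): joint-space move of the TCP to a pose.
- bot.move_linear(position, rotation=None, v=0.15, contact_N=None): straight line of the TCP; rotation=None keeps the orientation; v is the mean speed in m/s. With contact_N (N) it stops when the force on the tool has changed by that much, and returns True; else False.
- bot.move_joints(angles): joint-space move.
- bot.move_gripper(opening, grasp_force=None): finger opening in m; grasp_force is the grip in N (None keeps the last); returns when the fingers have stopped.
- bot.hold(seconds).
- bot.solve_ik(position, orientation): joint angles nearest the present ones, or None.
- bot.get_image(name): name is "scene" or "top" or "wrist"; returns a dict with "color" (400x640x3 uint8, red, green, blue), "camera_matrix" (3x3 intrinsics, pixels), "pose" (4x4, takes a point from camera to world coordinates). Camera axes: x right, y down, z forward; pixel columns grow to the right and rows downward; lengths in m; the calibration is good to about 2 mm. A picture is of the moment at which its call begins. There is no depth.
A pose or a line that the arm cannot do raises bot.Unreachable and nothing moves.
- bot.job_done(): hands the job in, once; it reports no verdict.
Readings, each from a call of its own:
- bot.get_t(): time.
- bot.get_q(): joint angles.
- bot.get_joint_vel(): joint speeds.
- bot.get_joint_efforts(): joint torques, N m.
- bot.get_tool_pos(): TCP position.
- bot.get_tool_rot(): TCP orientation.
- bot.get_force(): force on the tool from outside, world axes, zero at the start.
- bot.get_ft_torque(): the same for the moment, N m.
- bot.get_finger_gap(): finger opening in m.
Only numpy, scipy, OpenCV 4.12 (cv2) and the standard library are available. Lean on these libraries where they do the work, as an engineer would, in place of code of your own. Each camera call takes 0.05 s, during which the arm holds its last target. There are 200 camera calls.

TASK

Get the kitchen scale ready for weighing: push the loose steel weighing plate, without picking it up, across the orange deck of the scale until it drops into the round recess and lies flat and fully home. Then press the green key all the way down and let it come back up; leave the key alone until the plate is seated, and do not disturb the other things on the counter.

Things in the scene. Friction and masses are not known exactly. Their poses are not given: they have to be found in the camera images.
- scale: orange kitchen scale with a small dark display beside the key, fixed on the counter. Origin under its centre, z up. 180 along its x, 280 along its y, flat deck 30 above the counter. Its recess is centred at x 0, y -40; the green key at x 0, y -113; the plate starts lying flat on the deck on the +y side of the recess, partly overhanging it. Only the key stands above the deck
- recess (a point): centre of the floor of the round recess in the scale's deck: dark floor, 95 across, 8 deep (floor 22 above the counter), sharp rim
- platter: loose stainless weighing plate, a flat disc 90 across and 8 thick, about 0.15 to 0.3 kg, origin at the centre of its underside, z up. Too wide to grasp. Home in the recess, its top is flush with the deck
- zero_key (a joint): travel of the green key in m: 0 = up, 0.004 = fully down; springs back, 1.2 N to start, 6 N fully down
- zero_key_top (a point): centre of the top of the round green key, 28 across; stands 7 above the deck when up, 3 when fully down
- whisk: stainless balloon whisk lying on the counter, 265 long; origin under the joint of handle and wires
- scraper: yellow silicone scraper lying on the counter, about 250 long
- bowl: round glass bowl, 190 across, 75 high; origin under its centre
- spoon_rest: wooden spoon rest, round dish 100 across with a short handle, 16 high
- yeast_jar: small amber jar with red cap, 52 across, 60 high, standing close beside the scale on its +x side, near the recess end
Not all that is in view belongs to the job. There is more than one size of the platter; the one meant has the size given above.

How it is judged:
By the outcome, as a careful person would: the job done as asked, in the order asked, and still so for the second after the job is handed in, with the robot touching nothing.
It also fails if it takes over 45 s, if anything falls off the work surface, if the arm or the gripper's body presses on something with over 40 N, if the wrist force passes 120 N, or if a joint passes its speed limit or range.

## Working session

There is one attempt and no reset: what is moved stays moved. The work goes in short steps, each a Python script; the robot and the scene stay as the last script left them, time stands still between calls to the robot, and variables do not carry over. Pictures are saved under pics/ and viewed, about 8 in all and at most 12, crops included, and the job is handed in when it is done.

```bash
mkdir -p pics; cat > h.py <<'E'
import numpy as np, cv2
from cell import bot
def shot(n,f):
    d=bot.get_image(n); cv2.imwrite(f'pics/{f}.png',d['color'][:,:,::-1]); np.savez(f'pics/{f}.npz',K=d['camera_matrix'],T=d['pose']); return d
def ray(d,uv,z):
    K,T=(d['camera_matrix'],d['pose']) if 'pose' in d else (d['K'],d['T'])
    r=T[:3,:3]@np.linalg.solve(K,[uv[0],uv[1],1.]); o=T[:3,3]
    return o+r*(z-o[2])/r[2]
def proj(d,p):
    K,T=(d['camera_matrix'],d['pose']) if 'pose' in d else (d['K'],d['T'])
    c=K@(T[:3,:3].T@(np.asarray(p)-T[:3,3])); return c[:2]/c[2]
E
python3 - <<'E'
from h import *
for n in('top','scene'):
    d=shot(n,n+'0'); print(n,d['pose'].round(3).tolist(),d['camera_matrix'][0,0])
a=cv2.imread('pics/top0.png')
print(bot.get_t(),bot.get_tool_rot())
E
```

```text
top [[0.01, -0.981, 0.191, 0.309], [-1.0, -0.011, -0.004, -0.001], [0.007, -0.191, -0.982, 1.503], [0.0, 0.0, 0.0, 1.0]] 432.7883359503654
scene [[-0.734, 0.408, -0.543, 1.216], [0.678, 0.42, -0.603, 0.712], [-0.018, -0.811, -0.585, 0.734], [0.0, 0.0, 0.0, 1.0]] 403.6957844014792
0.1 [-2.82959703e-04  1.42407958e-01  9.89807447e-01 -1.05447568e-03]
```

View pics/top0.png

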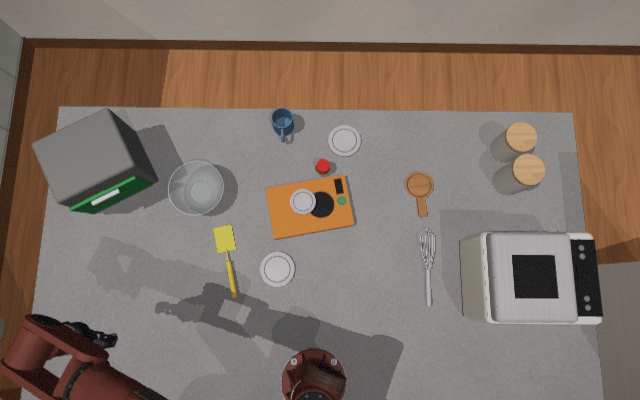

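View pics/scene0.png

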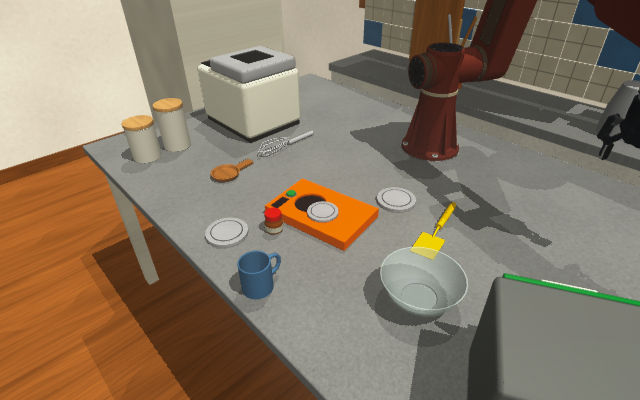

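The top view shows three discs. One is on the orange deck at (303,202), beside the dark recess at (321,204). The other two lie on the counter at (345,141) and (277,268) and look larger. The disc on the deck fits the description. The green key is at (342,201), the display at (339,185) and the jar at (323,166). Next I'll measure and confirm in a crop.

```bash
cat > meas.py <<'E'
from h import *
def deck(d):
    c=d['color']; h=cv2.cvtColor(c,cv2.COLOR_RGB2HSV)
    m=cv2.inRange(h,(5,200,120),(17,255,255)); m=cv2.morphologyEx(m,cv2.MORPH_OPEN,np.ones((2,2)))
    k=max(cv2.findContours(m,cv2.RETR_EXTERNAL,cv2.CHAIN_APPROX_NONE)[0],key=cv2.contourArea)
    return k,h
def key(h):
    g=cv2.inRange(h,(45,80,50),(85,255,255)); return g
E
python3 - <<'E'
from meas import *
d=shot('top','top1'); k,h=deck(d)
P=np.array([ray(d,p[0],.03)[:2] for p in k])*1000
(c,s,a)=cv2.minAreaRect(P.astype(np.float32)); print('deck',c,s,a)
g=key(h); x,y,w,hh=cv2.boundingRect(k); gm=np.zeros_like(g); gm[y:y+hh,x:x+w]=g[y:y+hh,x:x+w]
M=cv2.moments(gm); kp=(M['m10']/M['m00'],M['m01']/M['m00']); print('key',kp,ray(d,kp,.037))
# discs: low saturation bright
m=cv2.inRange(h,(0,0,150),(180,60,255))
for cc in cv2.findContours(m,cv2.RETR_EXTERNAL,cv2.CHAIN_APPROX_NONE)[0]:
    (u,v),r=cv2.minEnclosingCircle(cc)
    if 8<r<25 and 250<u<370 and 120<v<290:
        z=.038 if cv2.pointPolygonTest(k,(u,v),False)>0 else .008
        e=cv2.fitEllipse(cc)
        print('disc',(u,v),r,ray(d,e[0],z),'dia mm',1000*np.linalg.norm(ray(d,(u-r,v),z)-ray(d,(u+r,v),z)))
m=cv2.inRange(h,(0,150,80),(4,255,255))
M=cv2.moments(m[150:185,305:345]); print('jar',ray(d,(305+M['m10']/M['m00'],150+M['m01']/M['m00']),.06))
cv2.imwrite('pics/c1.png',cv2.resize(cv2.imread('pics/top1.png')[120:295,240:380],None,fx=4,fy=3.4*4/3.4*.85,interpolation=cv2.INTER_CUBIC))
E
```

```text
Traceback (most recent call last):
  File "meas.py", line 5, in deck
    k=max(cv2.findContours(m,cv2.RETR_EXTERNAL,cv2.CHAIN_APPROX_NONE)[0],key=cv2.contourArea)
ValueError: max() iterable argument is empty
```

```bash
cat > m1.py <<'E'
from meas import *
d=shot('top','top1'); 
h=cv2.cvtColor(d['color'],cv2.COLOR_RGB2HSV); print('hsv orange',h[220,290],'green',h[201,342],'cap',h[166,323],'disc',h[202,303],'big',h[141,345])
k,h=deck(d)
P=np.array([ray(d,p[0],.03)[:2] for p in k])*1000
(c,s,a)=cv2.minAreaRect(P.astype(np.float32)); print('deck',c,s,a)
g=key(h); x,y,w,hh=cv2.boundingRect(k); gm=np.zeros_like(g); gm[y:y+hh,x:x+w]=g[y:y+hh,x:x+w]
M=cv2.moments(gm); kp=(M['m10']/M['m00'],M['m01']/M['m00']); print('key',kp,ray(d,kp,.037))
m=cv2.inRange(h,(0,0,150),(180,60,255))
for cc in cv2.findContours(m,cv2.RETR_EXTERNAL,cv2.CHAIN_APPROX_NONE)[0]:
    (u,v),r=cv2.minEnclosingCircle(cc)
    if 8<r<25 and 250<u<370 and 120<v<290:
        z=.038 if cv2.pointPolygonTest(k,(u,v),False)>0 else .008
        e=cv2.fitEllipse(cc)
        print('disc',(u,v),r,ray(d,e[0],z),'dia mm',1000*np.linalg.norm(ray(d,(u-r,v),z)-ray(d,(u+r,v),z)))
m=cv2.inRange(h,(0,150,80),(4,255,255))
M=cv2.moments(m[150:185,305:345]); print('jar',ray(d,(305+M['m10']/M['m00'],150+M['m01']/M['m00']),.06))
cv2.imwrite('pics/c1.png',cv2.resize(d['color'][120:295,240:380,::-1],None,fx=3.4,fy=3.4,interpolation=cv2.INTER_CUBIC))
E
sed -i 's/(5,200,120),(17/(6,150,80),(22/' meas.py; python3 m1.py
```

```text
hsv orange [ 15 173 195] green [ 67 137 151] cap [  1 194 192] disc [173   6 182] big [ 10   4 179]
deck (570.8795166015625, 17.1259765625) (179.71603393554688, 277.8014221191406) 10.961007118225098
key (341.25, 200.0) [ 0.5966911 -0.0895648  0.037    ]
disc (276.5, 268.8235168457031) 17.830652236938477 [0.36003334 0.12978905 0.008     ] dia mm 121.61891148015128
disc (302.5, 201.13157653808594) 12.692986488342285 [0.59092652 0.04431621 0.038     ] dia mm 87.49077687659268
disc (344.5, 139.5) 16.80783462524414 [ 0.82425698 -0.10137139  0.008     ] dia mm 121.75960149298815
jar [ 0.71330446 -0.02422623  0.06      ]
```

```bash
cat >> h.py <<'E'
from scipy.spatial.transform import Rotation as Ro
def quat(yv):  # tool down, jaw axis along yv (2d)
    y=np.array([yv[0],yv[1],0.]);y/=np.linalg.norm(y); z=np.array([0,0,-1.]); x=np.cross(y,z)
    q=Ro.from_matrix(np.c_[x,y,z]).as_quat(); return np.r_[q[3],q[:3]]
E
python3 - <<'E'
from h import *
p=np.array([.591,.044]);r=np.array([.5785,-.022]); u=(r-p)/np.linalg.norm(r-p); n=np.array([-u[1],u[0]])
for s in(1,-1):
    print(s,bot.solve_ik([.56,.04,.3],quat(s*n)))
q=[bot.solve_ik([.56,.04,.3],quat(s*n)) for s in(1,-1)]
b=min([x for x in q if x is not None],key=lambda x:abs(x[5]))
bot.move_joints(b); print(bot.get_tool_pos(),bot.get_tool_rot(),bot.get_t(),bot.get_finger_gap())
d=shot('wrist','w0');print(d['pose'].round(3).tolist())
E
```

```text
1 [-5.37001991e-02  4.84052692e-02  1.71845193e+00 -4.44089210e-16
  1.37473546e+00  1.33476738e-01]
-1 None
[0.55990187 0.04086832 0.29990706] [-1.78093796e-04  7.69659544e-01  6.38454504e-01  2.01744881e-05] 2.6167 0.08546279194182008
[[0.983, -0.177, -0.057, 0.574], [-0.186, -0.936, -0.3, 0.118], [-0.0, 0.305, -0.952, 0.418], [0.0, 0.0, 0.0, 1.0]]
```

View pics/w0.png

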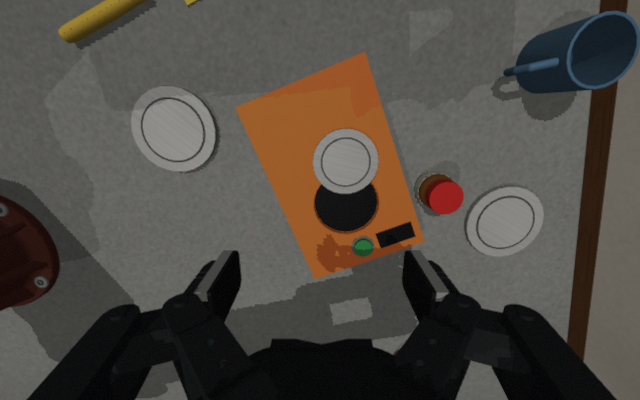

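View pics/c1.png

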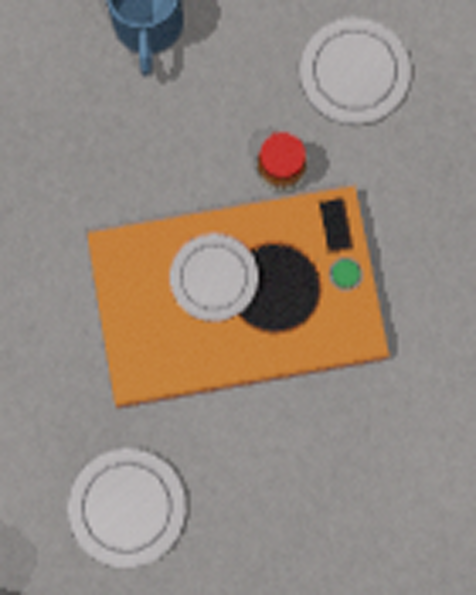

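The wrist view shows the deck disc at (346,161), half over the dark recess at (346,203), with the key at (362,246). The discs at (174,129) and (505,221) are clearly larger: 122 mm against about 88 mm. The deck disc is the right one. Now I'll measure from the wrist view.

```bash
cat > m2.py <<'E'
from meas import *
def measure(d,k=None):
    c=d['color'].astype(np.uint8); h=cv2.cvtColor(c,cv2.COLOR_RGB2HSV)
    m=cv2.inRange(h,(6,120,60),(22,255,255)); m=cv2.morphologyEx(m,cv2.MORPH_OPEN,np.ones((3,3)))
    k=max(cv2.findContours(m,cv2.RETR_EXTERNAL,cv2.CHAIN_APPROX_NONE)[0],key=cv2.contourArea); k=cv2.convexHull(k)
    P=np.array([ray(d,p[0],.03)[:2] for p in k])*1000
    out={'deck':cv2.minAreaRect(P.astype(np.float32))}
    ins=cv2.fillPoly(np.zeros(m.shape,np.uint8),[k],255)
    ins=cv2.erode(ins,np.ones((3,3)))
    def big(mm):
        mm=cv2.morphologyEx(mm&ins,cv2.MORPH_OPEN,np.ones((3,3)))
        cs=cv2.findContours(mm,cv2.RETR_EXTERNAL,cv2.CHAIN_APPROX_NONE)[0]
        return max(cs,key=cv2.contourArea) if cs else None
    for n,mm,z in(('key',cv2.inRange(h,(45,80,40),(85,255,255)),.037),('plate',cv2.inRange(h,(0,0,95),(180,50,255)),.038),('dark',cv2.inRange(c,(0,0,0),(45,45,45)),.03)):
        cc=big(mm)
        if cc is None: continue
        Q=np.array([ray(d,p[0],z)[:2] for p in cv2.convexHull(cc)])*1000
        if n=='dark':  # recess rim: only keep points away from plate
            Q=np.array([ray(d,p[0],z)[:2] for p in cc])*1000
            pl=np.array(out['plate'][:2]); Q=Q[np.linalg.norm(Q-pl,axis=1)>52]
        A=np.c_[2*Q,np.ones(len(Q))]; s=np.linalg.lstsq(A,(Q**2).sum(1),rcond=None)[0]
        out[n]=(s[0],s[1],2*np.sqrt(s[2]+s[0]**2+s[1]**2))
    return out
if __name__=='__main__':
    d={**np.load('pics/w0.npz'),'color':cv2.imread('pics/w0.png')[:,:,::-1]}
    for a,b in measure(d).items(): print(a,b)
E
python3 m2.py
```

```text
deck ((577.4685668945312, 21.060394287109375), (180.1876983642578, 280.3795471191406), 10.837423324584961)
key (np.float64(598.3505300825317), np.float64(-88.57402425565056), np.float64(27.95278389841418))
plate (np.float64(593.0678993742658), np.float64(44.663034238979435), np.float64(88.50452490874282))
dark (np.float64(584.375555386811), np.float64(-15.590030817206753), np.float64(87.98313131803441))
```

```bash
cat > push.py <<'E'
from m2 import *
P=np.array([.5931,.0447]);R=np.array([.5850,-.0182])
u=(R-P)/np.linalg.norm(R-P); n=np.array([-u[1],u[0]]); q=quat(n)
E
python3 - <<'E'
from push import *
s=P-u*.066
bot.move_to([*s,.11],q); bot.move_gripper(.044)
print('gap',bot.get_finger_gap())
print(bot.move_linear([*s,.07],v=.1,contact_N=5),bot.move_linear([*s,.04],v=.02,contact_N=4)); z=bot.get_tool_pos()[2]; print('z',z,bot.get_force())
bot.move_linear([*s,z+.0025],v=.03); print(bot.get_tool_pos(),bot.get_t())
e=P-u*.040
f=bot.move_linear([*e,z+.0025],v=.03); print(f,bot.get_tool_pos(),bot.get_force(),bot.get_t())
d=shot('wrist','w1');print(measure(d)); open('z.txt','w').write(str(z))
E
```

```text
gap 0.04413688126199891
False True
z 0.05303565517261015 [-0.23672093 -0.65313859  4.13525465]
[0.60152223 0.11017314 0.05543172] 5.7083
False [0.59815551 0.08429711 0.05552976] [ 0.66698374  0.66192935 -0.86571731] 6.725
{'deck': ((562.70556640625, 96.54432678222656), (180.55967712402344, 127.17851257324219), 10.774003982543945), 'plate': (np.float64(600.3633885464384), np.float64(70.87567464226186), np.float64(28.50474098576129)), 'dark': (np.float64(518.8831476055477), np.float64(56.56161448820285), np.float64(41.16057469170563))}
```

View pics/w1.png

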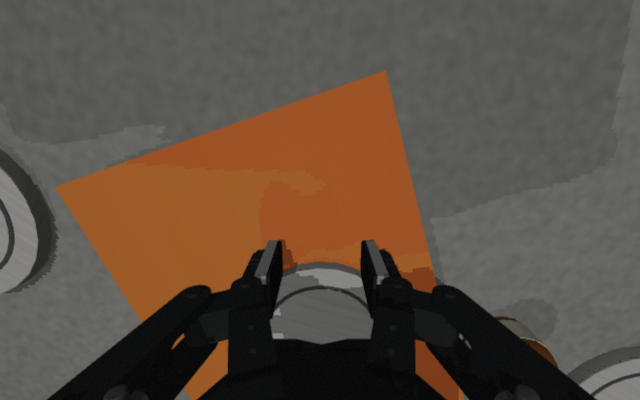

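The plate's rear edge sits centred between the pads at (318,264), so it is cradled. The jar at (520,345) is clear. I'll continue the push to just short of home.

```bash
python3 - <<'E'
from push import *
z=float(open('z.txt').read())+.0025
w=np.load('pics/w1.npz'); t=np.array([.59816,.0843]); r=ray(w,(318,264),.038)[:2]
off=(r-t)@u+.045; print('offset est',off, 'lateral',(r-t)@n)
e=R-u*(off+.004)
f=bot.move_linear([*e,z],v=.03,contact_N=15); print(f,bot.get_tool_pos(),bot.get_force(),bot.get_t())
d=shot('wrist','w2'); t=shot('top','t2'); 
cv2.imwrite('pics/c2.png',np.hstack([cv2.resize(d['color'][150:350,200:450,::-1],(400,320)),cv2.resize(t['color'][160:250,255:367,::-1],(400,320),interpolation=cv2.INTER_CUBIC)]))
E
```

```text
offset est 0.04714604427792682 lateral -0.0026073315482911083
False [0.5915436  0.03250771 0.05554839] [-0.50822727 -0.03526411  0.04936542] 8.6667
```

View pics/c2.png

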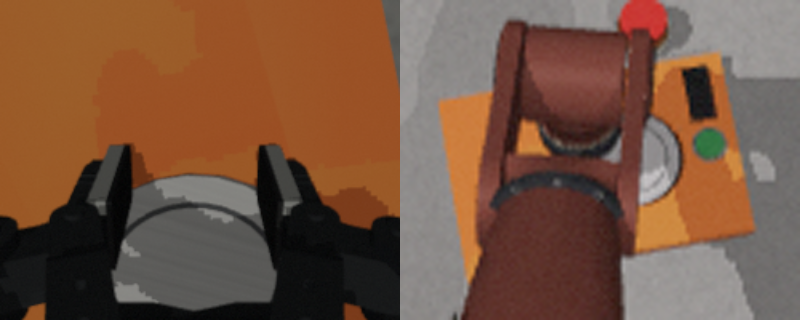

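The plate is nearly home, with only a thin dark crescent left at its far edge. I'll finish slowly and stop on contact.

```bash
python3 - <<'E'
from push import *
z=float(open('z.txt').read())+.0025
e=R-u*.043
f=bot.move_linear([*e,z],v=.012,contact_N=10); t=bot.get_tool_pos(); print(f,t,(R-t[:2])@u,bot.get_force(),bot.get_t())
bot.move_linear([*(t[:2]-u*.03),z],v=.1)
bot.move_to([.577,.085,.22],q); print(bot.get_t())
d=shot('wrist','w3'); print(measure(d)); 
pr=proj(d,[*R,.03]).astype(int);print(pr)
c=d['color'][max(pr[1]-110,0):pr[1]+110,max(pr[0]-140,0):pr[0]+140,::-1]; cv2.imwrite('pics/c3.png',cv2.resize(c,None,fx=2.7,fy=2.7))
E
```

```text
False [0.59050899 0.02443074 0.05554367] 0.042985213035319055 [ 0.91858226  1.43602691 -0.35459494] 9.5917
10.75
{'deck': ((577.1401977539062, 21.045700073242188), (180.71046447753906, 280.4668273925781), 10.826189041137695), 'key': (np.float64(598.5430181654846), np.float64(-87.31677741995668), np.float64(29.144311522040454)), 'plate': (np.float64(583.6735904181767), np.float64(-9.704117676172245), np.float64(84.79566176237397)), 'dark': (np.float64(638.9090640952597), np.float64(-63.77684284303314), np.float64(68.12161243614868))}
[339 261]
```

View pics/c3.png

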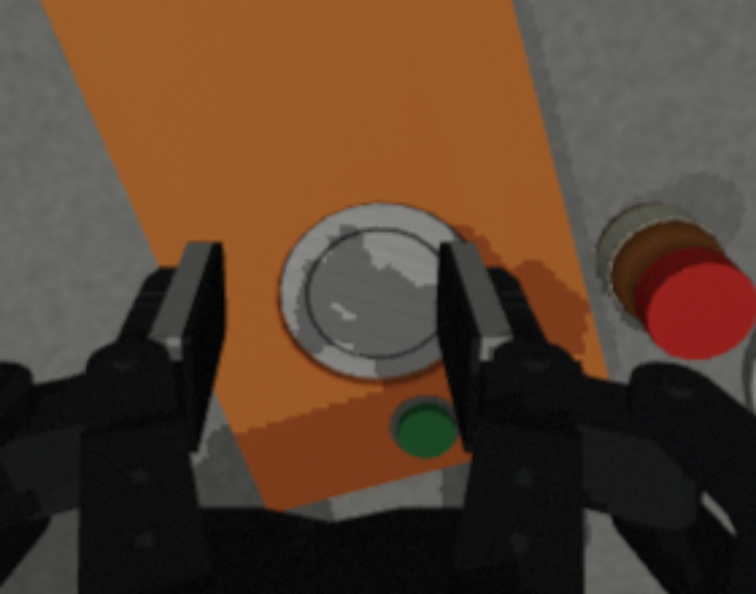

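```bash
python3 - <<'E'
from push import *
bot.move_to([.577,.10,.27],q); bot.move_gripper(0.0)
d=shot('wrist','w4'); print(measure(d)); 
pr=proj(d,[*R,.03]).astype(int);print(pr)
c=d['color'][max(pr[1]-75,0):pr[1]+75,pr[0]-100:pr[0]+100,::-1]; cv2.imwrite('pics/c4.png',cv2.resize(c,None,fx=4,fy=4,interpolation=cv2.INTER_CUBIC))
# gauge deck behind the plate, then plate at rear, centre
yh=np.array([-.188,.982])
def touch(p,name):
    bot.move_linear([*p,.085],v=.15)
    f=bot.move_linear([*p,.045],v=.03,contact_N=4); print(name,f,bot.get_tool_pos()[2]*1000,bot.get_force()); bot.move_linear([*p,.085],v=.15)
bot.move_to([*(R+yh*.085),.10],q)
touch(R+yh*.085,'deck'); touch(R+yh*.032,'rear'); touch(R-yh*.028,'front')
print(bot.get_t())
E
```

```text
{'deck': ((577.096923828125, 22.255783081054688), (180.19215393066406, 279.75982666015625), 10.79942798614502), 'plate': (np.float64(587.7658068363233), np.float64(6.786734853882081), np.float64(60.21636782991279)), 'dark': (np.float64(559.5402891301221), np.float64(-42.43549880561886), np.float64(68.7267172396545))}
[338 252]
deck True 55.10394753879193 [-0.73536322  0.08548865  4.02208014]
rear True 55.10173588977006 [-0.9011354  -0.36208455  3.74117912]
front True 55.11626510193909 [-0.51753906 -0.41223887  3.79597496]
17.5917
```

View pics/c4.png

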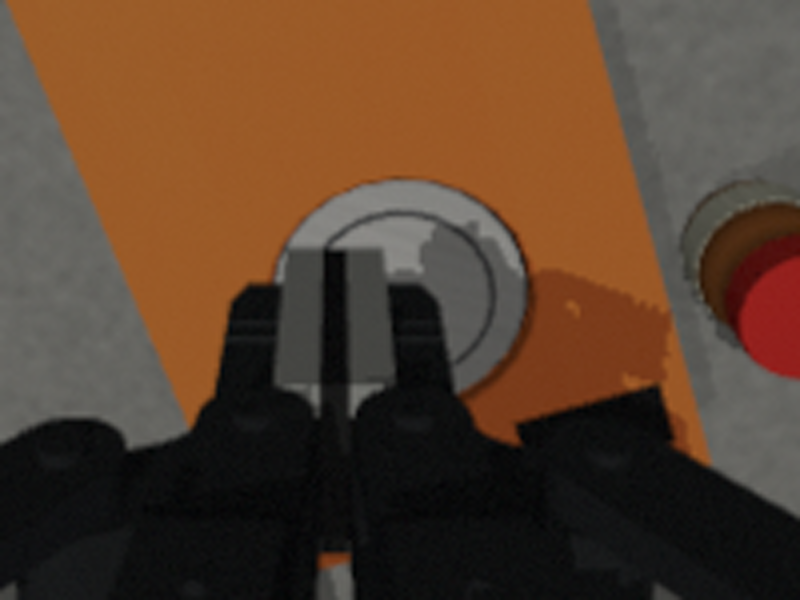

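Both plate touches, at 55.10 and 55.12 mm, match the deck touch at 55.10 mm, so the plate is flush and flat. Next is the key.

```bash
python3 - <<'E'
from push import *
k=np.array([.5985,-.0888])
bot.move_linear([*k,.085],v=.15)
print(bot.move_linear([*k,.0645],v=.05,contact_N=1.5))
print(bot.move_linear([*k,.056],v=.01,contact_N=12),bot.get_tool_pos(),bot.get_force())
bot.hold(.3); print(bot.get_tool_pos()[2],bot.get_force())
bot.move_linear([*k,.09],v=.05); print(bot.get_force())
bot.move_to([.56,.04,.3],q); bot.move_gripper(.085); d=shot('wrist','w5'); print(measure(d),bot.get_t())
cv2.imwrite('pics/c5.png',cv2.resize(d['color'][40:300,180:560,::-1],None,fx=2.1,fy=2.1))
E
```

```text
False
True [ 0.5989015  -0.08892115  0.05833679] [-0.7927158   1.06620269  5.64874975]
0.05841791952503966 [-1.8143453   0.57505243  4.74498239]
[-0.21127283  0.1074146  -0.38269363]
{'deck': ((577.5264282226562, 20.723098754882812), (180.25526428222656, 281.09173583984375), 10.839897155761719), 'key': (np.float64(598.342780176703), np.float64(-88.29103063963771), np.float64(28.069410452209492)), 'plate': (np.float64(583.9182392484144), np.float64(-12.913639538357529), np.float64(87.19905772229552)), 'dark': (np.float64(649.4577417148676), np.float64(-80.578925792473), np.float64(42.37746465949429))} 22.2667
```

View pics/c5.png

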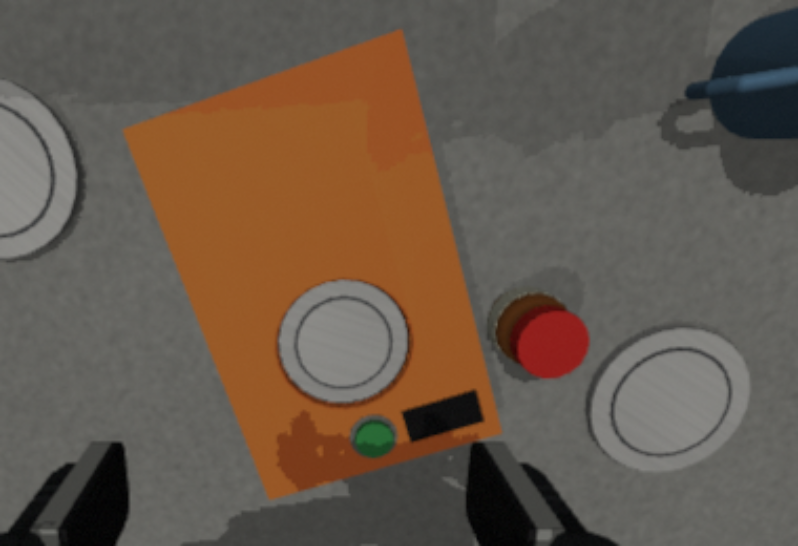

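In this view the plate is centred in the recess, the key is up, and the jar and other things are where they were. But the press stopped at z = 58.3 mm with only 4.7–5.6 N, and full travel needs 58.1 mm and 6 N. The stop probably tripped on a transient, so I'll press again harder.

```bash
python3 - <<'E'
from push import *
k=np.array([.5985,-.0888])
bot.move_gripper(0.0); bot.move_to([*k,.085],q); bot.move_linear([*k,.066],v=.06)
for z in(.0575,.0570,.0565,.056,.0555,.055):
    f=bot.move_linear([*k,z],v=.01,contact_N=25); bot.hold(.2); F=bot.get_force()[2]; print(z,f,bot.get_tool_pos()[2]*1000,F)
    if F>13 or f: break
bot.move_linear([*k,.09],v=.05)
bot.move_to([.56,.04,.3],q); bot.hold(.3); d=shot('wrist','w6'); m=measure(d); print(m['key'],m['plate'],bot.get_force(),bot.get_t())
t=shot('top','t6')
c=np.vstack([cv2.resize(d['color'][100:280,200:520,::-1],(640,360)),cv2.resize(t['color'][160:227,265:385,::-1],(640,200))])
E
```

```text
0.0575 False 58.29307660786053 5.218185846260668
0.057 False 58.05692765276364 7.3226792502455735
0.0565 False 58.02158625500072 9.964322914850804
0.056 False 57.98020189952599 11.033591467845808
0.0555 False 57.93043935808107 14.219218943851455
(np.float64(598.5338958881052), np.float64(-88.3143618639524), np.float64(28.344043173266467)) (np.float64(583.8975176643386), np.float64(-12.819476759495956), np.float64(87.1804889730502)) [ 0.65442829  0.03596569 -0.592555  ] 29.6667
```

The key bottomed out against its hard stop: z stayed near 58.0 mm while the force rose from 7 to 14 N. It came back up, and the plate hasn't moved. I'll hand in now.

```bash
python3 -c "
from cell import bot
bot.job_done()"
```

```text
the job is handed in; nothing more can be done
```

The plate is seated in the recess, the green key has been pressed fully down and come back up, and the job is handed in at about 30 s.

- **Plate:** I pushed it across the deck with the two half-open fingertips behind its rim, without lifting it. Fingertip touches on the deck, plate rear and plate front read 55.10, 55.10 and 55.12 mm, so it lies flat and flush. Its position in the wrist view agreed to 0.1 mm before and after the second key press.
- **Key:** I pressed it only after the plate was seated. The first press stopped about 0.2 mm short, at roughly 5 N. I pressed again until it hit its stop at about 58.0 mm while the force rose from 7 to 14 N. After release, its position and size in the wrist view matched those before the press, so it is up again. It was therefore pressed twice, the first time not quite fully.
- **Surroundings:** In the last picture I viewed, before the second press, the jar, the mug and the larger plates stood where they had been. I did not look at them again after that press, which only went straight down on the key. The whisk, scraper, bowl and spoon rest were outside that picture, and the arm worked only over the scale.

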